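Shift the roller mill into third

ROBOT

A 6-joint arm with a two-finger parallel gripper is mounted at the origin on the work surface. World frame = base frame: x ahead of the robot, y to its left, z up, the work surface at z = 0. Lengths are in m, angles in degrees, forces in N, time in s.
With the tool pointing down it reaches from about 0.375 to 0.9 m from the base axis. Payload 3.1 kg.
Tool frame: the origin (TCP) lies on the centre line of the jaws, within the pads' length; the fingertips stand 8 mm ahead of it and the grasp point (between the pads) lies 11 mm behind it (bot.tip_extent is the distance from the TCP to the fingertips, in m); z points along the fingers, y is the line along which they close (so a half turn about z gives the same grasp; the last joint's range is limited). The gripper opens to 87 mm and grips with 3 to 60 N. Pads are 19 mm wide; open, the fingers measure 117 mm over their backs; the gripper's body (75 mm by 190 mm) begins 51 mm behind the grasp point.
Start: joints at [65.861, 30.224, 82.088, -0, 67.689, -10.227], TCP at [0.15, 0.607, 0.231] pointing down, gripper open.
Joint ranges: [-176.69, 176.69], [-43.24, 126.21], [12.49, 139.97], [-82, 262], [0, 151.66], [-163.58, 163.58]. Speed limits (degrees/s): [159.86, 159.86, 180, 180, 180, 180].

INTERFACE

Orientations are given as a 3x3 rotation matrix whose columns are the frame's x, y, z axes.
In Python, from rig import bot, vision, workorder gives the robot as it stands.
- The arm moves only by the shell command python3 -m handwheel 'ROWS'. ROWS is JSON, a list of rows, each an object with "delta_rot": the turn, a rotation vector about the tool's x, y, z in rad, a list of three; "xyz": the shift along the tool's x, y, z in mm, a list of three; "hand": the closure, from -1 (fully open) to 1 (shut). A call has exactly 5 rows; each row is the pose to reach, as a shift and turn from the pose commanded when the call began, along the tool's axes at that moment; what a row does not reach only later rows make up. A row lasts 1/8 s, in which the tool goes at most 62.5 mm and 10.7 degrees, less where a joint would pass 70% of its speed; a pose out of reach is approached as far as the arm can. A call with a gripper value outside its range is refused whole. The fingers move at their own pace and stop on an object; the grip force is fixed at half the most. Time passes only in rows, so rows that repeat a pose let the fingers close, or fill a call up. It gives the time, the measured TCP pose, the force, the opening and the grip force at its end, in the units of the state.
- bot.read_state(): the state, without advancing time (a new reading comes with each control period).
- vision.capture(name): name is "scene" or "side" or "wrist"; returns the picture (480x640x3 uint8, red, green, blue); there is no depth.
- vision.camera_model(name): a dict with "camera_matrix" (3x3 intrinsics, pixels), "camera_from_world" (4x4, takes a point from world to camera coordinates). Camera axes: x right, y up, looking along -z (the intrinsics and any distortion apply to the point x, -y, -z); pixel columns grow to the right and rows downward; lengths in m; the calibration is good to about 2 mm. A picture is of the moment at which its call begins: read the wrist's pose just before it. camera_model takes no time and is no camera call; for the wrist camera it gives the pose at the moment of the call.
- workorder.hand_in(): hands the job in; it is judged then, once.
The state is a dict: "time_s": time; "joint_positions": joint angles; "qvel": joint speeds; "tau": joint torques, N m; "position": TCP position; "tcp_rot": TCP orientation; "force": force on the tool from outside, world axes, zero at the start; "moment": the same for the moment, N m; "opening": opening from 0.0 (shut) to 1.0 (fully open); "grasp_force": force on a finger pad.
Only numpy, scipy, OpenCV 4.12 (cv2) and the standard library are available. Lean on these libraries where they do the work, as an engineer would, in place of code of your own. Each camera call takes 0.05 s, during which the arm holds its last target. There are 200 camera calls.

TASK

The small roller mill stands idle with its gear lever somewhere in the left-hand lane of the H-shaped gate. With your fingertips, without gripping the knob or forcing the lever, push it to neutral, across into the right-hand lane, and then forward (away from you) all the way into the third slot, the far right one, without going back into the fourth slot on the near right. Take your hand away so that the lever stays there, and leave the jar, bottle, beaker and spanner where they are.

Things in the scene. Friction and masses are not known exactly. Their poses are not given: they have to be found in the camera images.
- mill: Fixed roller mill. Origin on the table under the middle of the gate; x forward (away from the robot at yaw 0), y left, z up. Grey gearbox 122 x 130 mm (x, y), 102 mm high, gate on top. To its left (y 67 to 410 mm) a bed with two rubber rollers along y and end blocks up to 110 mm high; to its right (y -65 to -195 mm) a motor up to 95 mm high.
- gate (a point): Middle of the top of the H gate (steel, z 90 to 102 mm), axes as the mill's. Lanes along x, from x -37 to 37 mm: left y 8.5 to 29, right y -29 to -8.5, joined by the neutral channel, x -11 to 11. First slot: left lane, far (+x); second: left, near; third: right, far; fourth: right, near. The 12 mm lever stem runs in it and is stopped by its edges.
- shift_across (a joint): Sideways angle of the gear lever about a pivot 30 mm above the table, on the mill's z axis, in rad. 0 is upright, positive leans to the right (-y of the mill). About -0.24 to -0.31 in the left lane, +0.24 to +0.31 in the right lane. Stiff: stays where it is left; a steady push of 2 to 5 N at the knob moves it; squeezing it or pushing with 30 N is too much.
- shift_forward (a joint): Fore and aft angle of the same lever about the same pivot, in rad, positive leans forward (+x of the mill). The lever can cross between lanes only between about -0.06 and +0.06 (neutral); it stops at about +0.40 at the far end of a slot and -0.40 at the near end. Stiff in the same way.
- knob (a point): Centre of the black knob on the lever: an upright round knob 34 mm across and 48 mm high (23 mm above and 25 mm below this point along the lever; its full width from 13 mm below to 15 mm above), 145 mm from the pivot along the lever, so 175 mm above the table when upright, about 20 mm lower in the corners. Below it the bare 12 mm stem goes down into the gate.
- third_slot (a point): Point on the top of the gate, 102 mm above the table, near the far end of the third slot: the stem passes about here when the lever is home.
- jar: Loose white jar with steel lid, 90 mm across and 182 mm long, lying on the rollers; top about 157 mm above the table. Origin on its axis, near mid length, y axis along it. Leave alone.
- reagent: Loose amber bottle with black cap, 60 mm across, 130 mm high, standing beyond the gearbox or motor. Origin at the centre of its underside. Leave alone.
- beaker: Loose glass beaker, 70 mm across at the rim, 90 mm high, standing beyond the gearbox or motor. Origin at the centre of its underside. Leave alone.
- spanner: Loose steel spanner 160 mm long lying on the table beyond the rollers. Origin at the centre of its underside. Leave alone.

How it is judged:
By the outcome, as a careful person would: the job done as asked, in the order asked, and still so for the second after the job is handed in, with the robot touching nothing.
It also fails if it takes over 72 s, if anything falls off the work surface, if the arm or the gripper's body presses on something with over 40 N, if the wrist force passes 120 N, or if a joint passes its speed limit or range.

## Working session

There is one attempt and no reset: what is moved stays moved. The work goes in short steps, Python scripts to look and compute and a shell command to move; the robot and the scene stay as the last step left them, time stands still between calls to the robot, and variables do not carry over. Pictures are saved under pics/ and viewed, at most 10 in all, crops included, and the job is handed in when it is done.

```bash
mkdir -p pics; ls
python3 - <<'E'
from rig import bot, vision
import cv2,numpy as np
s=bot.read_state(); print(s['time_s'],s['position'],s['tcp_rot'],s['force'],s['opening'])
for n in ['scene','side']:
    im=vision.capture(n); cv2.imwrite(f'pics/{n}0.png',im[:,:,::-1]); m=vision.camera_model(n); print(n,{k:(np.round(v,3).tolist() if not isinstance(v,str) else v) for k,v in m.items()})
E
```

```text
pics
0.0 [0.14991973 0.60601391 0.22956342] [[-9.70667153e-01  2.40425605e-01 -8.98432718e-04]
 [ 2.40426957e-01  9.70665220e-01 -1.97736056e-03]
 [ 3.96669282e-04 -2.13536639e-03 -9.99997641e-01]] [-0.37822136 -0.67761903 -1.88536661] 1.0009680645181016
scene {'camera_matrix': [[582.53, 0.0, 317.48], [0.0, 582.53, 233.729], [0.0, 0.0, 1.0]], 'camera_from_world': [[0.871, 0.491, -0.013, -0.547], [-0.3, 0.552, 0.778, 0.079], [0.39, -0.674, 0.628, -1.297], [0.0, 0.0, 0.0, 1.0]]}
side {'camera_matrix': [[440.877, 0.0, 317.514], [0.0, 440.877, 234.944], [0.0, 0.0, 1.0]], 'camera_from_world': [[0.724, -0.69, 0.0, -0.407], [0.514, 0.539, 0.667, -0.413], [-0.46, -0.483, 0.745, -0.538], [0.0, 0.0, 0.0, 1.0]]}
```

View pics/scene0.png

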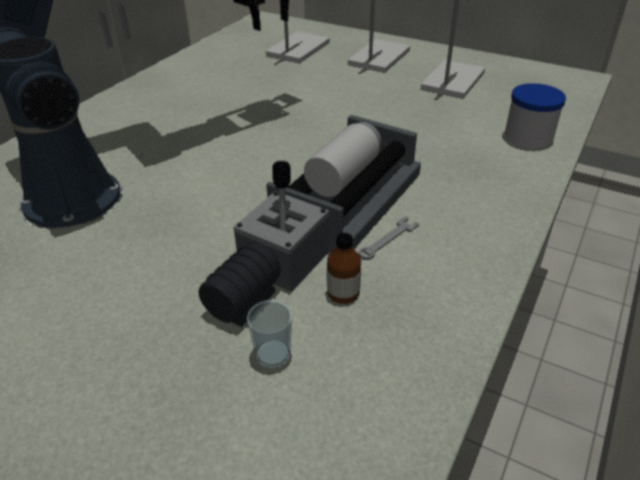

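View pics/side0.png

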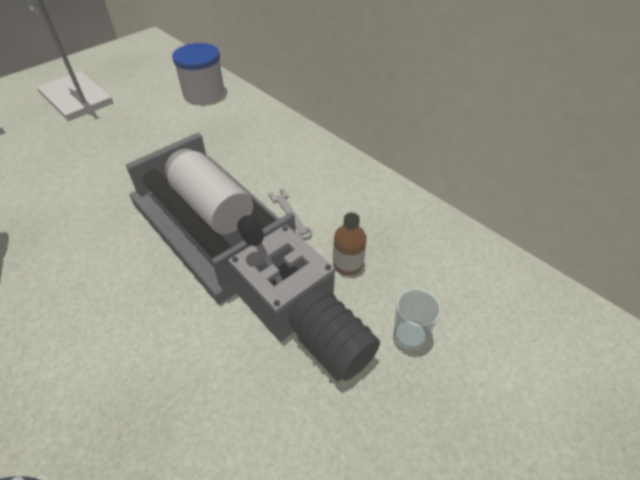

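The scene view shows the gearbox top around (285,220) with the knob at (282,174). The side view shows the knob at (250,230), the plate around (282,268), and the bottle and beaker beyond. I'll zoom in for the plate corners and screws.

Run:
```python
import cv2,numpy as np
a=cv2.imread('pics/scene0.png')[150:270,220:350]; b=cv2.imread('pics/side0.png')[200:320,215:345]
f=lambda i:cv2.convertScaleAbs(cv2.resize(i,None,fx=3,fy=3,interpolation=cv2.INTER_CUBIC),alpha=1.3)
o=np.hstack([f(a),f(b)]); cv2.imwrite('pics/zoom0.png',o); print(o.shape)
```

```text
(360, 780, 3)
```

View pics/zoom0.png

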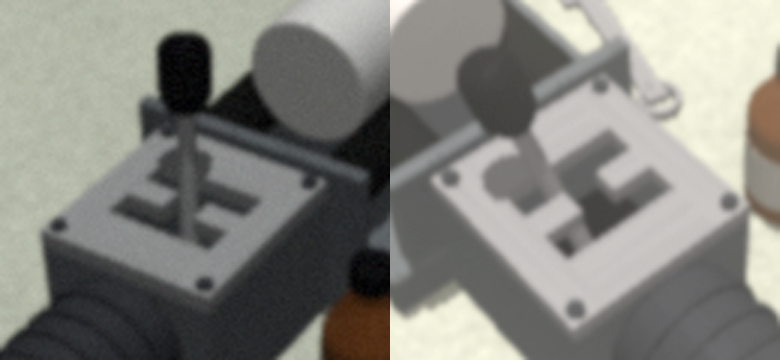

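The zoom shows the four plate screws and the H gate clearly in both views, with the lever leaning left. I'll triangulate the screws and the knob.

```bash
cat > h.py <<'E'
from rig import bot, vision
import cv2,numpy as np
def ray(n,p,m=None):
    m=m or vision.camera_model(n); K=np.array(m['camera_matrix']); T=np.array(m['camera_from_world'])
    d=np.linalg.solve(K,[p[0],p[1],1]); d=np.array([d[0],-d[1],-d[2]]); R=T[:3,:3]
    return -R.T@T[:3,3], R.T@d/np.linalg.norm(d)
def tri(rs):
    A=sum(np.eye(3)-np.outer(d,d) for o,d in rs); b=sum((np.eye(3)-np.outer(d,d))@o for o,d in rs)
    x=np.linalg.solve(A,b); return x,[np.linalg.norm(np.cross(x-o,d)) for o,d in rs]
def plane(r,z): return r[0]+r[1]*(z-r[0][2])/r[1][2]
def knob(im,x0,y0,x1,y1,th):
    g=cv2.GaussianBlur(im,(3,3),0).max(2)[y0:y1,x0:x1]; n,l,s,c=cv2.connectedComponentsWithStats((g<th).astype(np.uint8))
    k=1+np.argmax(s[1:,4]); return c[k]+[x0,y0],s[k]
E
python3 - <<'E'
from h import *
np.set_printoptions(precision=4,suppress=True)
z=lambda x,y,ox,oy,o=0:((x-o)/3+ox,y/3+oy)
S=[z(*p,220,150) for p in [(167,131),(310,181),(205,284),(58,224)]]
D=[z(*p,215,200,390) for p in [(450,179),(600,87),(728,202),(575,309)]]
P=[]
for a,b in zip(S,D):
    x,e=tri([ray('scene',a),ray('side',b)]);print(x,e,plane(ray('scene',a),.102),plane(ray('side',b),.102));P.append(x)
P=np.array(P);c=P.mean(0);f=(P[1]+P[2]-P[0]-P[3]);l=(P[0]+P[1]-P[2]-P[3])
print('c',c,'yaw f',np.degrees(np.arctan2(f[1],f[0])),'yaw l',np.degrees(np.arctan2(-l[0],l[1])),np.linalg.norm(f)/2,np.linalg.norm(l)/2)
x,e=tri([ray('scene',z(185,74,220,150)),ray('side',z(496,92,215,200,390))]);print('knob',x,e)
yaw=np.arctan2(f[1]-l[0],f[0]+l[1]);R=np.array([[np.cos(yaw),-np.sin(yaw),0],[np.sin(yaw),np.cos(yaw),0],[0,0,1]])
k=R.T@(x-[c[0],c[1],0]);print('yaw',np.degrees(yaw),'knob in mill',k, 'len',np.linalg.norm(k-[0,0,.03]))
for n,p in [('bottle',(360,212-0)),]: pass
# rough loose objects
for nm,a,b in [('cap',(345,240),(351,220)),('beaker rim',(270,311),(417,304))]:
    q,e=tri([ray('scene',a),ray('side',b)]);print(nm,q,e,'mill',R.T@(q-[c[0],c[1],0]))
print('tcp mill',R.T@(bot.read_state()['position']-[c[0],c[1],0]))
E
```

```text
[0.4758 0.1078 0.1037] [np.float64(0.0004016284211401247), np.float64(0.0004016284211402468)] [0.4743 0.1104 0.102 ] [0.4762 0.1086 0.102 ]
[0.5819 0.1044 0.1029] [np.float64(0.0010970247482352652), np.float64(0.0010970247482351189)] [0.5811 0.1071 0.102 ] [0.5818 0.1037 0.102 ]
[ 0.5765 -0.0091  0.1025] [np.float64(0.0003105116110550495), np.float64(0.00031051161105523833)] [ 0.5761 -0.0082  0.102 ] [ 0.5766 -0.0092  0.102 ]
[ 0.4709 -0.0052  0.1041] [np.float64(0.000295966771867864), np.float64(0.00029596677186786275)] [ 0.4692 -0.0027  0.102 ] [ 0.4716 -0.0043  0.102 ]
c [0.5263 0.0495 0.1033] yaw f -2.0029754724006703 yaw l -2.6107374311968914 0.1059117065648864 0.11332745043010964
knob [0.5041 0.0912 0.166 ] [np.float64(0.00023372262420157442), np.float64(0.00023372262420157846)]
yaw -2.3171447471579487 knob in mill [-0.0239  0.0408  0.166 ] len 0.14395162723490662
cap [0.6673 0.0261 0.1229] [np.float64(0.0005813540201412913), np.float64(0.0005813540201413806)] mill [ 0.1419 -0.0176  0.1229]
beaker rim [ 0.6304 -0.1514  0.0962] [np.float64(0.001055260015985969), np.float64(0.0010552600159861114)] mill [ 0.1122 -0.1965  0.0962]
tcp mill [-0.3985  0.5409  0.2297]
```

Measurements agree with the given sizes: screws at z≈0.103, lever length 144 mm. The mill is at (0.526, 0.0495), yaw −2.3°, and the knob is at mill (−24, 41, 166). So the lever is in the left lane, part way towards the second slot. I'll close the fingers, align with the mill and move to behind the knob.

```bash
python3 -m handwheel '[{"xyz":[-35,-36,0],"delta_rot":[0,0,-0.05],"hand":1},{"xyz":[-76,-78,0],"delta_rot":[0,0,-0.1],"hand":1},{"xyz":[-118,-121,0],"delta_rot":[0,0,-0.15],"hand":1},{"xyz":[-160,-164,0],"delta_rot":[0,0,-0.203],"hand":1},{"xyz":[-200,-205,0],"delta_rot":[0,0,-0.203],"hand":1}]'
cat >> h.py <<'E'
np.set_printoptions(precision=4,suppress=True)
C=np.array([.5263,.0495,0]);Y=np.radians(-2.317);RM=np.array([[np.cos(Y),-np.sin(Y),0],[np.sin(Y),np.cos(Y),0],[0,0,1]])
def go(*t):
    "tool-axis shift (mm) to mill target (mm), and turn to align tool with mill"
    s=bot.read_state(); Rt=np.array(s['tcp_rot']); p=np.array(s['position'])
    want=RM@np.diag([-1,1,-1]); rv=cv2.Rodrigues(Rt.T@want)[0].ravel()
    print('t',s['time_s'],'mill mm',1000*RM.T@(p-C),'F mill',RM.T@np.array(s['force']),'turn',rv)
    if t: print('shift',Rt.T@(RM@(np.array(t)/1000)+C-p)*1000)
E
python3 -c "
from h import *; go(-75,41,230)"
```

```text
time_s: 0.72
position: [0.2956, 0.3578, 0.2304]
tcp_rot: [[-0.999, 0.039, -0.0], [0.039, 0.999, -0.0], [-0.0, -0.0, -1.0]]
force: [0.4, 0.3, -0.5]
opening: 0.513
grasp_force: 0.0
t 0.725 mill mm [-242.9416  298.7016  230.371 ] F mill [ 0.3427  0.3183 -0.458 ] turn [-0.0003  0.      0.0013]
shift [-167.6071 -257.9191    0.4475]
```

```bash
python3 -m handwheel '[{"xyz":[-34,-50,0],"delta_rot":[0,0,0],"hand":1},{"xyz":[-68,-102,0],"delta_rot":[0,0,0],"hand":1},{"xyz":[-102,-154,0],"delta_rot":[0,0,0],"hand":1},{"xyz":[-136,-206,0],"delta_rot":[0,0,0],"hand":1},{"xyz":[-163,-258,0],"delta_rot":[0,0,0],"hand":1}]'
python3 -m handwheel '[{"xyz":[-4,0,20],"delta_rot":[0,0,0],"hand":1},{"xyz":[-4,0,40],"delta_rot":[0,0,0],"hand":1},{"xyz":[-4,0,62],"delta_rot":[0,0,0],"hand":1},{"xyz":[-4,0,62],"delta_rot":[0,0,0],"hand":1},{"xyz":[-4,0,62],"delta_rot":[0,0,0],"hand":1}]'
python3 - <<'E'
from h import *
go(-24,41,168)
a=vision.capture('scene');b=vision.capture('side')
f=lambda i:cv2.convertScaleAbs(cv2.resize(i[:,:,::-1],None,fx=2.5,fy=2.5,interpolation=cv2.INTER_CUBIC),alpha=1.3)
cv2.imwrite('pics/z1.png',np.hstack([f(a[80:300,210:370]),f(b[130:350,180:340])]))
E
```

```text
time_s: 1.35
position: [0.4488, 0.0933, 0.2305]
tcp_rot: [[-0.999, 0.04, 0.001], [0.04, 0.999, 0.0], [-0.001, 0.0, -1.0]]
force: [0.3, 1.2, 0.3]
opening: 0.02
grasp_force: 0.0
time_s: 1.98
position: [0.452, 0.0952, 0.169]
tcp_rot: [[-0.999, 0.04, 0.001], [0.04, 0.999, -0.0], [-0.001, -0.0, -1.0]]
force: [0.6, 0.5, 1.3]
opening: 0.006
grasp_force: 0.0
t 1.975 mill mm [-76.0989  42.6645 168.9568] F mill [0.541  0.4873 1.3376] turn [-0.      0.0005  0.0008]
shift [-52.097   -1.7073   0.9842]
```

View pics/z1.png

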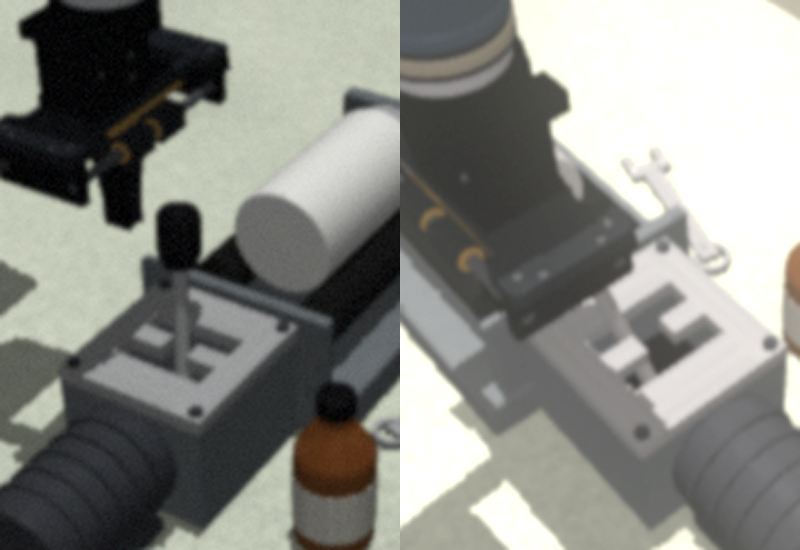

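The scene view shows the closed fingertips (zoom (122,215)) about 25 mm behind the knob (180,235), level with it and well clear of the jar. I'll push forward gently.

```bash
python3 -m handwheel '[{"xyz":[-10,-1,1],"delta_rot":[0,0,0],"hand":1},{"xyz":[-18,-1,1],"delta_rot":[0,0,0],"hand":1},{"xyz":[-26,-1,1],"delta_rot":[0,0,0],"hand":1},{"xyz":[-31,-1,1],"delta_rot":[0,0,0],"hand":1},{"xyz":[-36,-1,1],"delta_rot":[0,0,0],"hand":1}]'
python3 - <<'E'
from h import *
go()
for n,r,z in [('scene',(262,140,302,192),.168)]:
    im=vision.capture(n); c,s=knob(im,*r,45); print(c,s,1000*RM.T@(plane(ray(n,c),z)-C)); cv2.imwrite('pics/s2.png',im[:,:,::-1])
im=cv2.imread('pics/scene0.png')[:,:,::-1];c,s=knob(im,262,140,302,192,45);print('start',c,s,1000*RM.T@(plane(ray('scene',c),.166)-C))
E
```

```text
time_s: 2.7
position: [0.487, 0.0929, 0.1673]
tcp_rot: [[-0.999, 0.04, -0.002], [0.04, 0.999, 0.0], [0.002, 0.0, -1.0]]
force: [-2.7, 0.6, 1.9]
opening: 0.013
grasp_force: 1.5
t 2.7 mill mm [-41.0143  41.8115 167.3418] F mill [-2.6964  0.4917  1.8504] turn [ 0.0002 -0.0019  0.0008]
[279.8956 166.1891] [   0    0   40   52 1216] [-40.9411  59.7838 168.    ]
start [283.5874 178.2071] [  6  22  34  30 589] [-14.2064  32.5679 166.    ]
```

Contact at about 3 N. I'll push the remaining 14 mm to neutral.

```bash
python3 -m handwheel '[{"xyz":[-4,0,0],"delta_rot":[0,0,0],"hand":1},{"xyz":[-8,0,0],"delta_rot":[0,0,0],"hand":1},{"xyz":[-12,0,0],"delta_rot":[0,0,0],"hand":1},{"xyz":[-14,0,0],"delta_rot":[0,0,0],"hand":1},{"xyz":[-14,0,0],"delta_rot":[0,0,0],"hand":1}]'
python3 -c "
from h import *; go(-75,41,230)"
python3 -m handwheel '[{"xyz":[10,0,0],"delta_rot":[0,0,0],"hand":1},{"xyz":[25,0,0],"delta_rot":[0,0,0],"hand":1},{"xyz":[45,0,-30],"delta_rot":[0,0,0],"hand":1},{"xyz":[45,45,-60],"delta_rot":[0,0,0],"hand":1},{"xyz":[45,80,-60],"delta_rot":[0,0,0],"hand":1}]'
python3 - <<'E'
from h import *
go(0,95,230)
a=vision.capture('scene');b=vision.capture('side')
f=lambda i:cv2.convertScaleAbs(cv2.resize(i[:,:,::-1],None,fx=2.5,fy=2.5,interpolation=cv2.INTER_CUBIC),alpha=1.3)
cv2.imwrite('pics/z2.png',np.hstack([f(a[80:300,210:370]),f(b[130:350,180:340])]))
E
```

```text
time_s: 3.38
position: [0.5018, 0.092, 0.1675]
tcp_rot: [[-0.999, 0.04, 0.0], [0.04, 0.999, -0.0], [-0.0, -0.0, -1.0]]
force: [-2.7, 1.2, 2.4]
opening: 0.004
grasp_force: 1.1
t 3.375 mill mm [-26.1811  41.5204 167.519 ] F mill [-2.7033  1.046   2.3621] turn [-0.0001  0.0003  0.0006]
shift [ 48.8029  -0.4975 -62.4937]
time_s: 4.0
position: [0.4607, 0.1748, 0.23]
tcp_rot: [[-0.999, 0.041, 0.007], [0.041, 0.999, 0.001], [-0.006, 0.001, -1.0]]
force: [0.8, 0.6, 0.6]
opening: 0.006
grasp_force: 0.0
t 4.0 mill mm [-70.5742 122.5933 230.0472] F mill [0.8042 0.6757 0.6096] turn [ 0.0011  0.0065 -0.0001]
shift [-70.5752 -27.5868   0.4748]
```

View pics/z2.png

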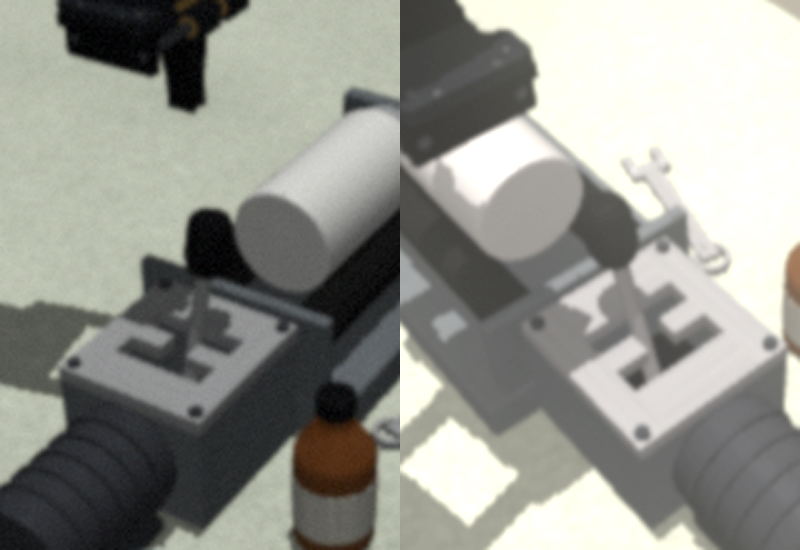

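The lever has moved forward. The knob is now at zoom (208,242) in the scene view and (610,230) in the side view. The jar is undisturbed, with its end face at (283,243)/(532,210). I'll triangulate both.

Run:
```python
from h import *
for n,a,b in [('knob',(208,242),(210,230)),('jar end',(283,243),(132,210))]:
    x,e=tri([ray('scene',(210+a[0]/2.5,80+a[1]/2.5)),ray('side',(180+b[0]/2.5,130+b[1]/2.5))]); print(n,1000*RM.T@(x-C),e)
go(0,90,230)
```

```text
knob [  1.8237  39.4317 169.9435] [np.float64(0.0005543004832649946), np.float64(0.0005543004832649343)]
jar end [  1.6112 141.9684 110.4483] [np.float64(0.0009824610067635737), np.float64(0.0009824610067635986)]
t 4.1 mill mm [-71.9504 123.9    228.4031] F mill [-0.0395 -1.3527 -0.82  ] turn [0.0013 0.0028 0.0041]
shift [-71.8154 -34.1919  -1.4392]
```

The lever is in neutral (knob x≈+2 mm), and there is 85 mm of free space between the knob and the jar. I'll come down on the left of the knob.

```bash
python3 -m handwheel '[{"xyz":[-35,-17,0],"delta_rot":[0,0,0],"hand":1},{"xyz":[-74,-34,0],"delta_rot":[0,0,0],"hand":1},{"xyz":[-74,-34,20],"delta_rot":[0,0,0],"hand":1},{"xyz":[-74,-34,50],"delta_rot":[0,0,0],"hand":1},{"xyz":[-74,-34,59],"delta_rot":[0,0,0],"hand":1}]'
python3 -c "
from h import *; go(2,62,169)"
```

```text
time_s: 4.72
position: [0.5303, 0.136, 0.1666]
tcp_rot: [[-0.999, 0.04, -0.005], [0.04, 0.999, -0.001], [0.005, -0.001, -1.0]]
force: [-0.2, 0.2, 1.1]
opening: 0.006
grasp_force: 0.0
t 4.725 mill mm [  0.5036  86.5466 166.5783] F mill [-0.2505  0.2096  1.0533] turn [-0.0009 -0.0047  0.    ]
shift [ -1.4844 -24.5487  -2.4071]
```

```bash
python3 -m handwheel '[{"xyz":[-1,-10,-2],"delta_rot":[0,0,0],"hand":1},{"xyz":[-1,-18,-2],"delta_rot":[0,0,0],"hand":1},{"xyz":[-1,-26,-2],"delta_rot":[0,0,0],"hand":1},{"xyz":[-1,-34,-2],"delta_rot":[0,0,0],"hand":1},{"xyz":[-1,-42,-2],"delta_rot":[0,0,0],"hand":1}]'
python3 -c "
from h import *; go(2,5,169)"
```

```text
time_s: 5.35
position: [0.5324, 0.0947, 0.1714]
tcp_rot: [[-0.999, 0.04, 0.002], [0.04, 0.999, 0.0], [-0.002, 0.0, -1.0]]
force: [-0.6, 4.2, 3.8]
opening: 0.011
grasp_force: 2.2
t 5.35 mill mm [  4.2722  45.3896 171.4329] F mill [-0.7476  4.2211  3.7913] turn [0.0003 0.0023 0.0008]
shift [  2.3085 -40.3887   2.414 ]
```

Force is 4 N, a steady push. I'll continue.

```bash
python3 -m handwheel '[{"xyz":[1,-8,1],"delta_rot":[0,0,0],"hand":1},{"xyz":[1,-16,1],"delta_rot":[0,0,0],"hand":1},{"xyz":[1,-24,1],"delta_rot":[0,0,0],"hand":1},{"xyz":[1,-32,1],"delta_rot":[0,0,0],"hand":1},{"xyz":[1,-38,1],"delta_rot":[0,0,0],"hand":1}]'
python3 -c "
from h import *; go(2,-5,169)"
```

```text
time_s: 5.98
position: [0.5288, 0.0565, 0.1692]
tcp_rot: [[-0.999, 0.04, -0.001], [0.04, 0.999, 0.0], [0.001, 0.0, -1.0]]
force: [-0.3, 3.1, 2.0]
opening: 0.003
grasp_force: 1.4
t 5.975 mill mm [  2.2548   7.0517 169.2434] F mill [-0.4488  3.1032  1.9946] turn [ 0.0001 -0.001   0.0003]
shift [  0.2581 -12.0516   0.2431]
```

```bash
python3 -m handwheel '[{"xyz":[0,-4,0],"delta_rot":[0,0,0],"hand":1},{"xyz":[0,-8,0],"delta_rot":[0,0,0],"hand":1},{"xyz":[0,-12,0],"delta_rot":[0,0,0],"hand":1},{"xyz":[0,-12,0],"delta_rot":[0,0,0],"hand":1},{"xyz":[0,-12,0],"delta_rot":[0,0,0],"hand":1}]'
python3 - <<'E'
from h import *
go(2,-8,169)
a=vision.capture('scene');b=vision.capture('side')
f=lambda i:cv2.convertScaleAbs(cv2.resize(i[:,:,::-1],None,fx=2.5,fy=2.5,interpolation=cv2.INTER_CUBIC),alpha=1.3)
cv2.imwrite('pics/z3.png',np.hstack([f(a[80:300,210:370]),f(b[130:350,180:340])]))
E
```

```text
time_s: 6.6
position: [0.5284, 0.0449, 0.1694]
tcp_rot: [[-0.999, 0.039, -0.001], [0.039, 0.999, -0.0], [0.001, -0.0, -1.0]]
force: [0.2, 2.0, -1.7]
opening: 0.006
grasp_force: 0.6
t 6.6 mill mm [  2.2833  -4.5232 169.3848] F mill [ 0.11    2.0534 -1.7372] turn [-0.0005 -0.0009  0.001 ]
shift [ 0.2864 -3.4764  0.3867]
```

View pics/z3.png

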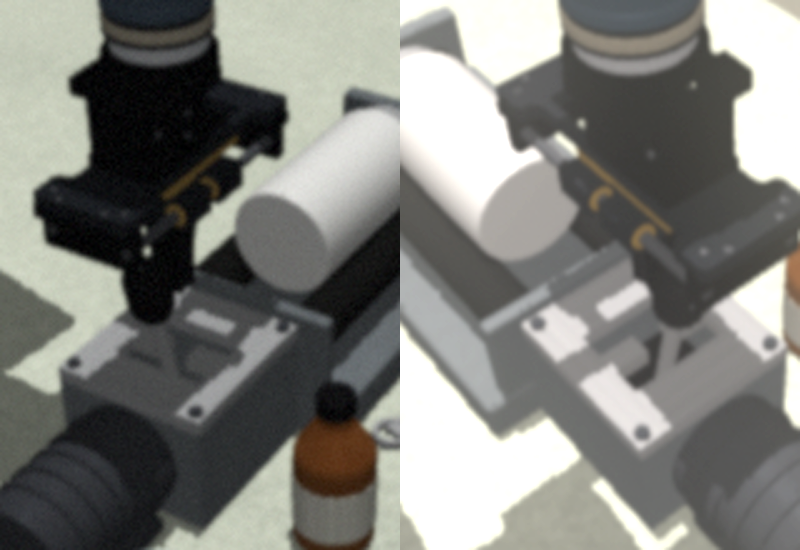

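The knob is now leaning right under the fingertips (scene zoom (150,290), side (680,305)), by estimate just inside the right lane. A few mm more, watching the force, then I'll retreat left, up and round to look.

```bash
python3 -m handwheel '[{"xyz":[0,-1,0],"delta_rot":[0,0,0],"hand":1},{"xyz":[0,-2,0],"delta_rot":[0,0,0],"hand":1},{"xyz":[0,-3,0],"delta_rot":[0,0,0],"hand":1},{"xyz":[0,-4,0],"delta_rot":[0,0,0],"hand":1},{"xyz":[0,-4,0],"delta_rot":[0,0,0],"hand":1}]'
python3 -m handwheel '[{"xyz":[0,10,0],"delta_rot":[0,0,0],"hand":1},{"xyz":[0,25,0],"delta_rot":[0,0,0],"hand":1},{"xyz":[0,40,-25],"delta_rot":[0,0,0],"hand":1},{"xyz":[35,40,-60],"delta_rot":[0,0,0],"hand":1},{"xyz":[85,40,-60],"delta_rot":[0,0,0],"hand":1}]'
python3 - <<'E'
from h import *
go(-80,-41,230)
a=vision.capture('scene');b=vision.capture('side')
f=lambda i:cv2.convertScaleAbs(cv2.resize(i[:,:,::-1],None,fx=2.5,fy=2.5,interpolation=cv2.INTER_CUBIC),alpha=1.3)
cv2.imwrite('pics/z4.png',np.hstack([f(a[80:300,210:370]),f(b[130:350,180:340])]))
E
```

```text
time_s: 7.32
position: [0.5285, 0.041, 0.1695]
tcp_rot: [[-0.999, 0.04, -0.0], [0.04, 0.999, -0.0], [0.0, -0.0, -1.0]]
force: [-0.7, 2.6, -1.3]
opening: -0.0
grasp_force: 1.2
time_s: 7.95
position: [0.4479, 0.085, 0.2321]
tcp_rot: [[-0.999, 0.038, 0.009], [0.038, 0.999, -0.001], [-0.009, -0.001, -1.0]]
force: [-0.0, -0.4, -0.0]
opening: 0.005
grasp_force: 0.0
t 7.95 mill mm [-79.8113  32.2983 232.1184] F mill [-0.0321 -0.4301 -0.0007] turn [-0.0006  0.0087  0.0021]
shift [  0.3582 -73.2964   2.163 ]
```

View pics/z4.png

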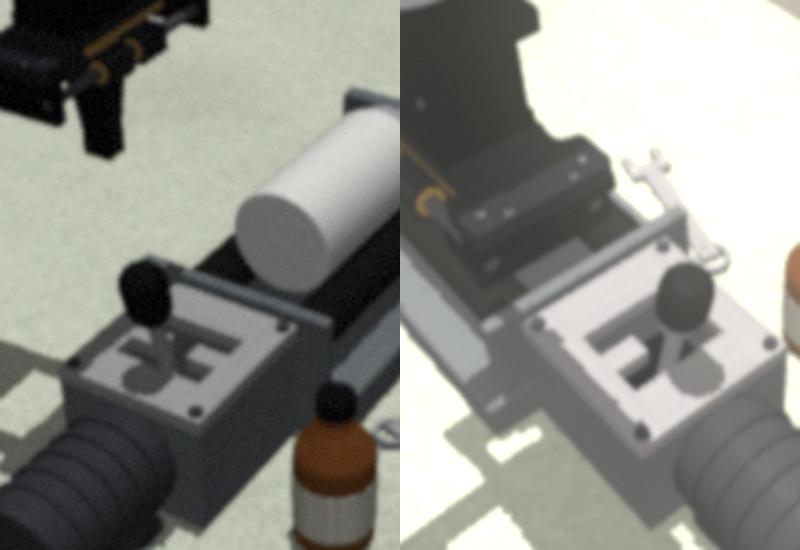

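The lever now leans right. The knob is at zoom (146,294) in the scene view and (685,297) in the side view.

Run:
```python
from h import *
a,b=(146,294),(285,297)
x,e=tri([ray('scene',(210+a[0]/2.5,80+a[1]/2.5)),ray('side',(180+b[0]/2.5,130+b[1]/2.5))]); k=1000*RM.T@(x-C);print(k,e,np.arcsin(-k[1]/145))
go(-80,-41,168)
```

```text
[  1.6313 -36.0656 170.9062] [np.float64(1.3354393872657718e-05), np.float64(1.3354393872531352e-05)] 0.2513670072598474
t 8.05 mill mm [-89.2455  32.7897 229.4105] F mill [-0.499   0.5454  0.0769] turn [-0.0002 -0.0071  0.0025]
shift [ -9.4927 -73.8023  61.3577]
```

Knob is at (2, −36, 171) mm, i.e. across ≈ +0.25, so it is in the right lane and neutral. I'll move behind it and push forward.

```bash
python3 -m handwheel '[{"xyz":[-2,-30,0],"delta_rot":[0,0,0],"hand":1},{"xyz":[-6,-70,0],"delta_rot":[0,0,0],"hand":1},{"xyz":[-9,-70,30],"delta_rot":[0,0,0],"hand":1},{"xyz":[-9,-70,60],"delta_rot":[0,0,0],"hand":1},{"xyz":[-12,-70,64],"delta_rot":[0,0,0],"hand":1}]'
python3 -m handwheel '[{"xyz":[-12,0,0],"delta_rot":[0,0,0],"hand":1},{"xyz":[-24,0,0],"delta_rot":[0,0,0],"hand":1},{"xyz":[-36,0,0],"delta_rot":[0,0,0],"hand":1},{"xyz":[-46,0,0],"delta_rot":[0,0,0],"hand":1},{"xyz":[-54,0,0],"delta_rot":[0,0,0],"hand":1}]'
python3 -c "
from h import *; go(10,-37,162)"
```

```text
time_s: 8.68
position: [0.4536, 0.0144, 0.1642]
tcp_rot: [[-0.999, 0.039, -0.004], [0.039, 0.999, 0.001], [0.004, 0.0, -1.0]]
force: [0.7, 0.6, 0.8]
opening: 0.005
grasp_force: 0.0
time_s: 9.3
position: [0.5078, 0.012, 0.1656]
tcp_rot: [[-0.999, 0.039, -0.003], [0.039, 0.999, 0.0], [0.003, 0.0, -1.0]]
force: [-3.2, -1.2, 2.5]
opening: 0.006
grasp_force: 1.5
t 9.3 mill mm [-16.9475 -38.2554 165.5823] F mill [-3.1149 -1.3396  2.5063] turn [ 0.     -0.0026  0.001 ]
shift [-26.958    1.2276   3.5125]
```

Pushing at 3 N. I'll go on towards the stop.

```bash
python3 -m handwheel '[{"xyz":[-6,0,1],"delta_rot":[0,0,0],"hand":1},{"xyz":[-12,0,2],"delta_rot":[0,0,0],"hand":1},{"xyz":[-18,0,3],"delta_rot":[0,0,0],"hand":1},{"xyz":[-24,0,4],"delta_rot":[0,0,0],"hand":1},{"xyz":[-30,0,5],"delta_rot":[0,0,0],"hand":1}]'
python3 -m handwheel '[{"xyz":[-2,0,0],"delta_rot":[0,0,0],"hand":1},{"xyz":[-4,0,0],"delta_rot":[0,0,0],"hand":1},{"xyz":[-6,0,0],"delta_rot":[0,0,0],"hand":1},{"xyz":[-8,0,0],"delta_rot":[0,0,0],"hand":1},{"xyz":[-8,0,0],"delta_rot":[0,0,0],"hand":1}]'
python3 -c "
from h import *; go(28,-37,160)"
```

```text
time_s: 9.93
position: [0.5387, 0.0108, 0.1604]
tcp_rot: [[-0.999, 0.04, -0.0], [0.04, 0.999, 0.0], [0.0, 0.0, -1.0]]
force: [-3.1, 2.0, 0.3]
opening: 0.001
grasp_force: 1.3
time_s: 10.55
position: [0.5464, 0.0102, 0.1604]
tcp_rot: [[-0.999, 0.04, -0.0], [0.04, 0.999, -0.0], [0.0, -0.0, -1.0]]
force: [-3.0, 1.8, -1.2]
opening: 0.003
grasp_force: 1.2
t 10.55 mill mm [ 21.7234 -38.4919 160.4415] F mill [-3.1183  1.7169 -1.1787] turn [-0.0003 -0.0001  0.0008]
shift [-6.2777  1.4872  0.4408]
```

```bash
python3 -m handwheel '[{"xyz":[-1,0,0],"delta_rot":[0,0,0],"hand":1},{"xyz":[-2,0,0],"delta_rot":[0,0,0],"hand":1},{"xyz":[-3,0,0],"delta_rot":[0,0,0],"hand":1},{"xyz":[-4,0,0],"delta_rot":[0,0,0],"hand":1},{"xyz":[-4,0,0],"delta_rot":[0,0,0],"hand":1}]'
```

```text
time_s: 11.18
position: [0.5493, 0.0102, 0.1603]
tcp_rot: [[-0.999, 0.04, -0.003], [0.04, 0.999, 0.0], [0.003, -0.0, -1.0]]
force: [-6.2, -0.4, -0.6]
opening: 0.006
grasp_force: 2.5
```

```bash
python3 -c "
from h import *; go(28,-37,160)"
```

```text
t 11.175 mill mm [ 24.5524 -38.3764 160.2859] F mill [-6.1653 -0.6132 -0.6078] turn [-0.0001 -0.0026  0.0009]
shift [-3.4496  1.3733  0.2767]
```

Force is rising to 6 N, so the end stop is probably near. One more small nudge.

```bash
python3 -m handwheel '[{"xyz":[-0.5,0,0],"delta_rot":[0,0,0],"hand":1},{"xyz":[-1,0,0],"delta_rot":[0,0,0],"hand":1},{"xyz":[-1,0,0],"delta_rot":[0,0,0],"hand":1},{"xyz":[-1,0,0],"delta_rot":[0,0,0],"hand":1},{"xyz":[-1,0,0],"delta_rot":[0,0,0],"hand":1}]'
python3 -c "
from h import *; go()"
```

```text
time_s: 11.8
position: [0.5496, 0.0102, 0.1602]
tcp_rot: [[-0.999, 0.039, -0.004], [0.039, 0.999, 0.0], [0.004, -0.0, -1.0]]
force: [-6.0, 0.6, -0.2]
opening: 0.004
grasp_force: 3.0
t 11.8 mill mm [ 24.8407 -38.3397 160.2041] F mill [-6.0554  0.3474 -0.1561] turn [-0.0001 -0.0041  0.0011]
```

```bash
python3 -m handwheel '[{"xyz":[-1,0,0],"delta_rot":[0,0,0],"hand":1},{"xyz":[-2,0,0],"delta_rot":[0,0,0],"hand":1},{"xyz":[-2,0,0],"delta_rot":[0,0,0],"hand":1},{"xyz":[-2,0,0],"delta_rot":[0,0,0],"hand":1},{"xyz":[-2,0,0],"delta_rot":[0,0,0],"hand":1}]'
python3 -m handwheel '[{"xyz":[12,0,0],"delta_rot":[0,0,0],"hand":1},{"xyz":[35,0,0],"delta_rot":[0,0,0],"hand":1},{"xyz":[70,0,-20],"delta_rot":[0,0,0],"hand":1},{"xyz":[110,0,-60],"delta_rot":[0,0,0],"hand":1},{"xyz":[125,0,-70],"delta_rot":[0,0,0],"hand":1}]'
python3 - <<'E'
from h import *
go()
a=vision.capture('scene');b=vision.capture('side')
f=lambda i:cv2.convertScaleAbs(cv2.resize(i[:,:,::-1],None,fx=2.5,fy=2.5,interpolation=cv2.INTER_CUBIC),alpha=1.3)
cv2.imwrite('pics/z5.png',np.hstack([f(a[80:300,210:370]),f(b[130:350,180:340])]))
E
```

```text
time_s: 12.42
position: [0.5501, 0.0102, 0.16]
tcp_rot: [[-0.999, 0.039, -0.007], [0.039, 0.999, 0.0], [0.007, -0.0, -1.0]]
force: [-8.2, -0.2, 0.2]
opening: 0.005
grasp_force: 4.3
time_s: 13.05
position: [0.4295, 0.0146, 0.2331]
tcp_rot: [[-0.999, 0.04, 0.008], [0.04, 0.999, -0.002], [-0.008, -0.001, -1.0]]
force: [0.9, -0.2, -0.1]
opening: 0.005
grasp_force: 0.0
t 13.05 mill mm [-95.3428 -38.7433 233.0886] F mill [ 0.9438 -0.1363 -0.1136] turn [-0.0014  0.0083  0.0004]
```

View pics/z5.png

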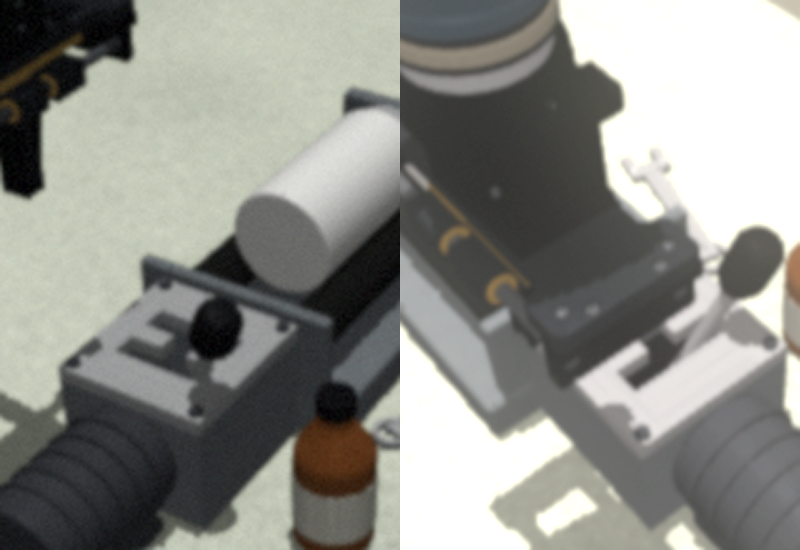

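The lever is far forward in the right lane, with the knob at zoom (215,328) in the scene view and (752,263) in the side view. The jar and bottle are in place and the hand is clear. I'll check the angles before handing in.

Run:
```python
from h import *
a,b=(215,328),(352,263)
x,e=tri([ray('scene',(210+a[0]/2.5,80+a[1]/2.5)),ray('side',(180+b[0]/2.5,130+b[1]/2.5))]); k=1000*RM.T@(x-C);print(k,e,'fwd',np.arctan2(k[0],k[2]-30),'across',np.arctan2(-k[1],k[2]-30)); go()
```

```text
[ 56.1551 -34.7234 161.1393] [np.float64(0.0007883555762167546), np.float64(0.0007883555762168753)] fwd 0.40458606169007677 across 0.2588423874654615
t 13.15 mill mm [-95.4772 -38.6493 232.1711] F mill [ 0.0398  0.2528 -0.2109] turn [-0.001   0.0061  0.0003]
```

```bash
python3 -c "
from rig import workorder; print(workorder.hand_in())"
```

```text
the job is handed in; nothing more can be done
None
```

The lever is home in the third slot (forward about +0.40 rad, across about +0.26 rad, measured after the hand was withdrawn), pushed there through neutral at 8 N or less by the force readings. The jar and bottle look unmoved in the close-ups, and the arm never went near the beaker or spanner. I handed the job in at about 13 s.

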